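Clear the wax off a microtome knife holder and hold its sprung clamp open on the scraper

ROBOT

A 6-joint arm with a two-finger parallel gripper is mounted at the origin on a cart in front of the work surface, level with it; the furniture and walls round the work are solid. World frame = base frame: x ahead of the robot, y to its left, z up, the work surface at z = 0. Lengths are in m, angles in rad, forces in N, time in s.
With the tool pointing down it reaches from about 0.3 to 0.875 m from the base axis. Payload 6.4 kg.
Tool frame: the origin (TCP) lies on the centre line of the jaws, within the pads' length; the fingertips stand 25 mm ahead of it and the grasp point (between the pads) lies 6 mm ahead of it (ctrl.tips_ahead is the z of the fingertips in the tool frame, in m); z points along the fingers, x is the direction in which the jaws open and shut, and the axes are right-handed (so a half turn about z gives the same grasp; the last joint's range is limited). The gripper opens to 85 mm and grips with 20 to 120 N. Pads are 22 mm wide; open, the fingers measure 114 mm over their backs; the gripper's body (76 mm by 85 mm) begins 54 mm behind the grasp point. The pads swing forward as they close: fully open they stand 13 mm farther back than shut.
Start: joints at [1.024, 0.181, 1.607, -0, 1.354, -0.206], TCP at [0.192, 0.542, 0.233] pointing down, gripper open.
Joint ranges: [-2.99, 2.99], [-0.89, 2.07], [0.3, 2.58], [-1.14, 4.28], [0, 2.63], [-3.12, 3.12]. Speed limits (rad/s): [2.57, 2.57, 3.01, 3.14, 3.14, 3.14].

INTERFACE

Orientations are given as a unit quaternion [w, x, y, z].
In Python, from bench import ctrl gives the robot as it stands.
- The arm moves only by the shell command python3 -m pendant 'ROWS'. ROWS is JSON, a list that holds one entry, the list of rows, each a list of 7 numbers: the shift along the tool's x, y, z in m, then the turn, a rotation vector about the tool's x, y, z in rad, then the closure, from -1 (fully open) to 1 (shut). A call has 1 to 10 rows; each row shifts and turns the commanded pose from where the row before left it, along the tool's axes as they then stand; what a row does not reach is not made up. A row lasts 1/10 s, in which the tool goes at most 50 mm and 8.59 degrees, less where a joint would pass 70% of its speed; a pose out of reach is approached as far as the arm can. A call with a gripper value outside its range is refused whole. The fingers move at their own pace and stop on an object; the grip force is fixed at half the most. Time passes only in rows, so rows that do not move let the fingers close. It gives the time, the measured TCP pose, the force and the opening at its end, in the units of the state.
- ctrl.get_obs(): the state, without advancing time (a new reading comes with each control period).
- ctrl.camera(name): name is "side" or "top"; returns (picture, depth): 384x512x3 uint8, red, green, blue; 384x512 float32, m along the optical axis (not along the pixel's ray), 0 where there is no reading.
- ctrl.calibration(name): a dict with "fov_y" (degrees; the focal length in pixels is half the picture's height over the tangent of half this angle, whatever the lens; pixels are square), "cx", "cy" (the principal point, pixels), "camera_from_world" (4x4, takes a point from world to camera coordinates). Camera axes: x right, y down, z forward; pixel columns grow to the right and rows downward; lengths in m; the calibration is good to about 2 mm. A picture is of the moment at which its call begins. calibration takes no time and is no camera call.
- ctrl.hand_in(): hands the job in, once; it reports no verdict.
The state is a dict: "time_s": time; "q": joint angles; "dq": joint speeds; "joint_efforts": joint torques, N m; "eef_pos": TCP position; "eef_rot": TCP orientation; "wrist_force": force on the tool from outside, world axes, zero at the start; "torque": the same for the moment, N m; "opening": opening from 0.0 (shut) to 1.0 (fully open).
Only numpy, scipy, OpenCV 4.12 (cv2) and the standard library are available. Lean on these libraries where they do the work, as an engineer would, in place of code of your own. Each camera call takes 0.05 s, during which the arm holds its last target.

TASK

This knife holder is off the microtome for its clean-out. Take the wax scraper by its handle, sweep the three paraffin offcuts along the holder's ledge and off its open left end into the blue waste tray without touching them with your fingers, then slide the scraper's blade flat and straight into the clamp's mouth, between the seat and the sprung clamp plate, until it drags snugly and just lifts the plate; do not force it further. Finish while still holding the scraper in there at that depth, keeping the plate cracked open so that I can brush out behind it; leave the tray and the other things round the holder where they are.

Things in the scene. Friction and masses are not known exactly. Their poses are not given: they have to be found in the camera images.
- scraper: Wax scraper, loose, flat, 160 mm long, 50 g. Origin: mid-length on its underside; z up, -y to the blade's edge, +y to the handle's end. Orange handle 24 mm wide, 14 thick, y = -17 to +80 (underside z = 0): grip from above across its width at y = +20 to +35. Steel blade 38 mm wide, 2 thick (z = 1 to 3), free edge at y = -80, clear of the handle for y = -80 to -17.
- blade_edge (a point): Middle of the scraper blade's free edge, at half the blade's thickness (1 mm above the blade's underside); axes as those of the scraper.
- handle (a point): Middle of the place to grip on the scraper's handle, 110 mm behind the blade's edge, 7 mm above the handle's underside; axes as those of the scraper.
- holder: Knife holder, grey and steel, fixed, 124 mm deep, 172 wide, 67 high. Origin: on the bench below the middle of the clamp's mouth; x into the mouth, y left along the ledge, z up. Flat ledge 24 mm up in front of it: x = -54 to -6, y = -76 to +96, open all round, left end over the tray. A chamfer at x = -6 to 0 rises to the level seat, 30 mm up, y = -62 to +62, back wall at x = 58.
- mouth (a point): Front edge of the seat at the middle of the clamp's mouth, on the seat's surface, 30 mm above the bench; axes as the holder's: the blade goes in along +x.
- ledge_right (a point): Middle of the ledge's right end, on its surface; axes as the holder's.
- ledge_left (a point): Middle of the ledge's left end, on its surface, above the tray's near part; axes as the holder's.
- clamp_lip (a point): Middle of the clamp plate's front edge, on its underside, above the mouth; axes as the holder's. Plate 112 mm wide, with a turned-up lead-in lip before the edge, rising 6 mm in 6. Its underside leans down inwards 1 mm per 7 mm; at the edge it is 6.0 to 7.2 mm above the seat (differs each time), so a blade lying on the seat meets it 28 to 37 mm in.
- clamp_plate (a joint): Lift of the clamp plate off its rest, straight up against springs, in m: 0 at rest, at most 0.006. It starts to lift at about 2 N from below, then takes 3 N more per mm. The blade pushed in against it drags with about 3 N at first, 6 N at 1 mm of lift, 12 N at 2.5 mm; 7 mm of further depth lifts it 1 mm.
- offcut_tray: Blue open waste tray, loose, 120 x 90 x 16 mm, walls and floor 3 to 5 mm, 0.5 kg, standing under the ledge's left end. Origin: under its centre; x along its 120 mm side, y along its 90 mm side, z up.
- chip_a: Offcut of cream paraffin, about 15 x 13 x 13 mm, 10 g, loose on the ledge. Origin: the middle of its underside as it lies at the start.
- chip_b: Offcut of cream paraffin, about 13 x 16 x 14 mm, 10 g, loose on the ledge. Origin: the middle of its underside as it lies at the start.
- chip_c: Offcut of cream paraffin, about 14 x 13 x 14 mm, 10 g, loose on the ledge. Origin: the middle of its underside as it lies at the start.
- blade_box: Bystander: blue and black dispenser box for microtome blades, 52 x 98 x 26 mm, loose. Origin: under its centre.
- cassette_green: Bystander: green tissue cassette with wax block, 40 x 28 x 11 mm, loose. Origin: under its centre.
- cassette_pink: Bystander: pink tissue cassette with wax block, 40 x 28 x 11 mm, loose. Origin: under its centre.
- brush: Bystander: slim brush with a dark red handle, 8 x 202 x 9 mm, loose. Origin: under its centre.
Things that resemble listed ones, but are neither listed nor needed, are in the scene too. Of the things that look like the scraper, the larger one is meant.

How it is judged:
On the way:
1. with the scraper in the fingers, all three paraffin offcuts have been swept into the blue tray (x of chip_a in the frame of offcut_tray between -0.059 and 0.059 m and y of chip_a in the frame of offcut_tray between -0.044 and 0.044 m and z of each of chip_a, chip_b, chip_c in the frame of offcut_tray below 0.026 m and x of chip_b in the frame of offcut_tray between -0.059 and 0.059 m and y of chip_b in the frame of offcut_tray between -0.044 and 0.044 m and x of chip_c in the frame of offcut_tray between -0.059 and 0.059 m and y of chip_c in the frame of offcut_tray between -0.044 and 0.044 m and contact force between the fingers and scraper above 3 N), for 0.2 s.
At the end, for the whole second after the job is handed in: Offcuts in the tray; scraper still gripped, at rest, handle clear of bench and tray; blade flat and square to the mouth within 0.15 rad, its edge 22 to 56 mm past the seat's front and within 35 mm of the middle, pressing on the holder with over 2 N; clamp plate lifted 0.1 to 2.5 mm (all of step 1 and x of blade_edge in the frame of holder between 0.022 and 0.056 m and y of blade_edge in the frame of holder between -0.035 and 0.035 m and z of blade_edge in the frame of holder above 0.029 m and angle between the y axis of scraper and the x axis of holder, either way round below 0.15 rad and angle between scraper's own z axis and vertical below 0.15 rad and value of joint clamp_plate between 0.0001 and 0.0025 m and contact force between scraper and holder above 2 N and contact force between scraper and offcut_tray below 0.1 N and linear speed of scraper below 0.02 m/s and height (world z) of handle above 0.025 m); the arm keeps its last pose, push and grip.
It fails at once if an offcut is touched by the robot itself instead of the scraper (contact force between any of the fingers, the arm and chip_a above 0.3 N or contact force between any of the fingers, the arm and chip_b above 0.3 N or contact force between any of the fingers, the arm and chip_c above 0.3 N).
It fails at once if the clamp is forced: the plate is lifted by more than 4 mm, or the scraper is pressed on the holder with more than 40 N (value of joint clamp_plate above 0.004 m or contact force between scraper and holder above 40 N).
It fails at once if a bystander is shifted by more than 20 mm (distance of any of blade_box, cassette_green, cassette_pink, brush from where it was at the start of the episode above 0.02 m).
It fails at once if the tray is shifted by more than 40 mm (distance of offcut_tray from where it was at the start of the episode above 0.04 m).
It also fails if it takes over 46 s, if anything falls off the work surface, if the arm or the gripper's body presses on something with over 40 N, if the wrist force passes 120 N, or if a joint passes its speed limit or range.

## Working session

There is one attempt and no reset: what is moved stays moved. The work goes in short steps, Python scripts to look and compute and a shell command to move; the robot and the scene stay as the last step left them, time stands still between calls to the robot, and variables do not carry over. Pictures are saved under pics/ and viewed, and the job is handed in when it is done.

```bash
ls; mkdir -p pics; python3 - <<'E'
from bench import ctrl
import cv2,numpy as np
print(ctrl.get_obs(), ctrl.tips_ahead)
for n in("side","top"):
    c,d=ctrl.camera(n); cv2.imwrite(f"pics/{n}0.png",cv2.resize(c[:,:,::-1],None,fx=1.5,fy=1.5)); np.savez(f"{n}0.npz",c=c,d=d)
    print(n,ctrl.calibration(n), (d>0).mean())
E
```

```text
pics
{'time_s': 0.0, 'q': array([ 1.02369367e+00,  1.81573948e-01,  1.60801400e+00, -4.89307156e-06,
        1.35376534e+00, -2.06342557e-01]), 'dq': array([-0.00111651,  0.00202911,  0.00237842,  0.00068958, -0.00095764,
        0.0007411 ]), 'joint_efforts': array([ 1.04617018e-04, -4.44887674e+01, -3.51328039e+01, -4.20975466e-04,
        9.21377301e-03, -3.30795478e-05]), 'eef_pos': array([0.1918856 , 0.54145993, 0.23216274]), 'eef_rot': array([ 3.52024942e-04,  8.16762374e-01,  5.76973525e-01, -8.06871882e-04]), 'wrist_force': array([-0.89755896,  0.46864297, -0.77002026]), 'torque': array([ 0.03805363, -0.03401697, -0.006844  ]), 'opening': 0.9987187025256895} 0.025
side {'fov_y': 53.208662552605084, 'cx': 253.0065599221482, 'cy': 187.17926739522485, 'camera_from_world': array([[-0.91980241, -0.39217063, -0.012873  ,  0.48506031],
       [-0.25249019,  0.61666936, -0.74563235,  0.2035759 ],
       [ 0.3003535 , -0.68258413, -0.6662332 ,  0.73567183],
       [ 0.        ,  0.        ,  0.        ,  1.        ]])} 0.9959920247395834
top {'fov_y': 48.350200010796875, 'cx': 261.96616487201027, 'cy': 192.30617794399444, 'camera_from_world': array([[ 0.00190805, -0.99999748, -0.00118119, -0.06274529],
       [-0.99423029, -0.00177036, -0.10725205,  0.56332561],
       [ 0.10724968,  0.00137901, -0.99423116,  1.06860931],
       [ 0.        ,  0.        ,  0.        ,  1.        ]])} 0.9959665934244791
```

View pics/top0.png

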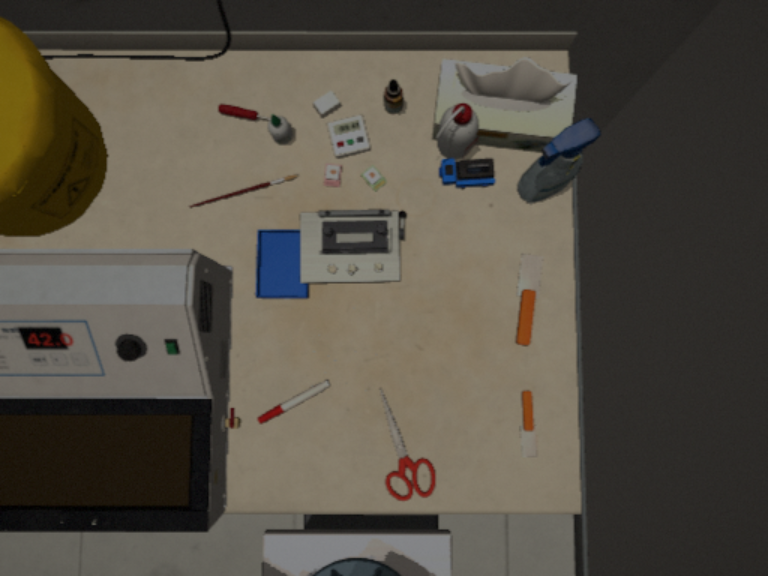

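View pics/side0.png

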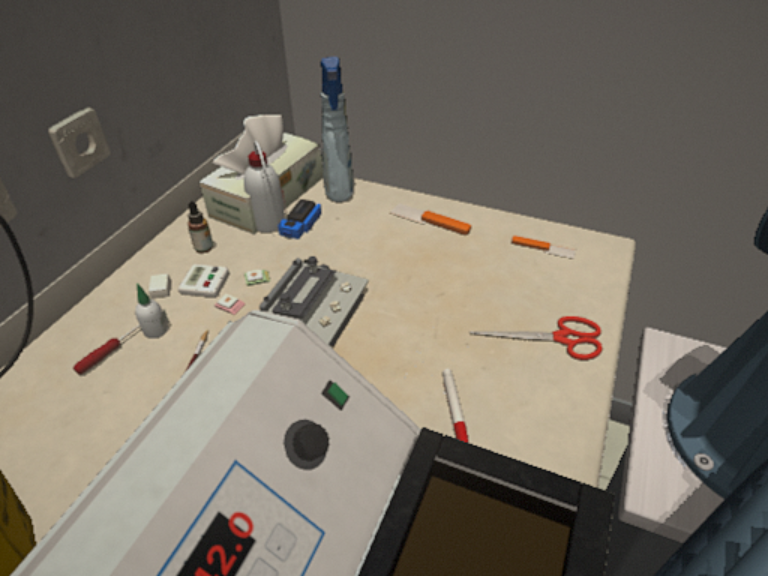

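The two orange-handled candidates in the 1.5x top picture are the upper one at about (527,300) and the lower one at about (528,420). The upper one is visibly longer, so it should be the one meant. I'll confirm it in a crop and measure.

```bash
cat > h.py <<'E'
import numpy as np,cv2
from bench import ctrl
def ray(n,u,v,z):
    k=ctrl.calibration(n); f=192/np.tan(np.radians(k['fov_y']/2)); T=k['camera_from_world']
    R,t=T[:3,:3],T[:3,3]; o=-R.T@t
    d=R.T@np.array([(u-k['cx'])/f,(v-k['cy'])/f,1.]); return o+d*(z-o[2])/d[2]
def cloud(n,d):
    k=ctrl.calibration(n); f=192/np.tan(np.radians(k['fov_y']/2)); T=k['camera_from_world']
    v,u=np.mgrid[:384,:512]; P=np.stack([(u-k['cx'])/f*d,(v-k['cy'])/f*d,d],-1)
    return (P-T[:3,3])@T[:3,:3]
def proj(n,p):
    k=ctrl.calibration(n); f=192/np.tan(np.radians(k['fov_y']/2)); T=k['camera_from_world']
    c=T[:3,:3]@np.array(p)+T[:3,3]; return f*c[0]/c[2]+k['cx'],f*c[1]/c[2]+k['cy']
E
python3 - <<'E'
from h import *
a=np.load('top0.npz');c,d=a['c'],a['d']
hsv=cv2.cvtColor(c,cv2.COLOR_RGB2HSV)
m=cv2.inRange(hsv,(5,150,120),(16,255,255)); m[:,:300]=0
ns,l,s,ce=cv2.connectedComponentsWithStats(m)
for i in range(1,ns):
    if s[i,4]<50: continue
    cn=cv2.findContours((l==i).astype('uint8'),0,1)[0][0]; r=cv2.minAreaRect(cn); b=cv2.boxPoints(r)
    print(s[i],[ray('top',*p,.014).round(4).tolist() for p in b])
m=cv2.inRange(hsv,(105,150,60),(125,255,255)); m[:,:160]=0;m[:,215:]=0
cn=max(cv2.findContours(m,0,1)[0],key=cv2.contourArea);print('tray',cv2.boundingRect(cn),[ray('top',*p,.016).round(4).tolist() for p in cv2.boxPoints(cv2.minAreaRect(cn))])
P=cloud('top',d)
print('bench z',np.median(P[240:260,260:300,2]))
im1=cv2.resize(c[160:320,320:384,::-1],None,fx=3.6,fy=3.6,interpolation=2)
im2=cv2.resize(c[130:200,165:280,::-1],None,fx=5,fy=5,interpolation=2)
o=np.zeros((600,800,3),'uint8');o[:576,:230]=im1;o[:350,230:230+570]=im2[:, :570];
hz=P[130:200,165:280,2]; hm=np.clip(hz*3000,0,255).astype('uint8'); hm=cv2.resize(cv2.applyColorMap(hm,2),None,fx=3.5,fy=3.5,interpolation=0); o[352:352+245,230:230+402]=hm
cv2.imwrite('pics/crop0.png',o)
E
```

```text
[345 193  12  37 278] [[0.4715, -0.2757, 0.014], [0.5644, -0.2882, 0.014], [0.5621, -0.3083, 0.014], [0.4692, -0.2957, 0.014]]
[349 261   7  26 134] [[0.3885, -0.2836, 0.014], [0.3892, -0.2971, 0.014], [0.3258, -0.2993, 0.014], [0.325, -0.2859, 0.014]]
tray (171, 154, 34, 44) [[0.6658, 0.1776, 0.016], [0.666, 0.0909, 0.016], [0.5524, 0.089, 0.016], [0.5523, 0.1748, 0.016]]
bench z 0.000669094912370622
```

View pics/crop0.png

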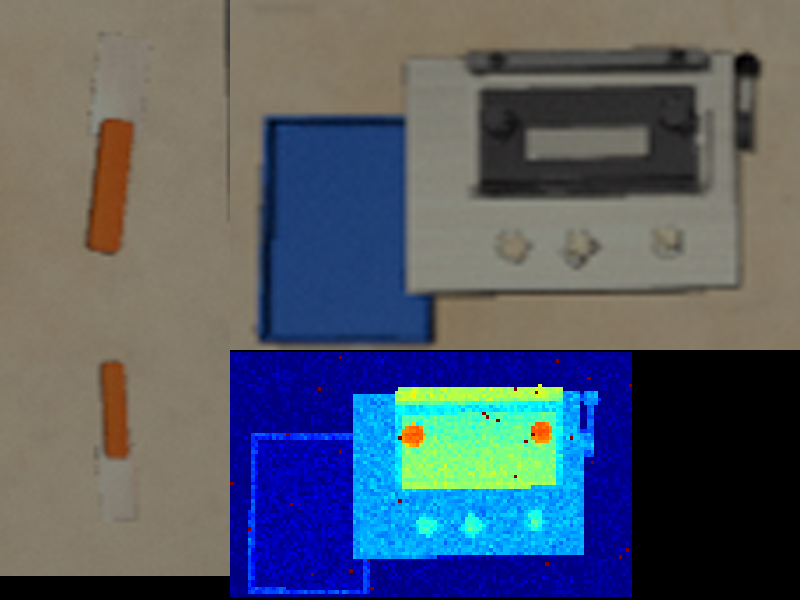

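The crop confirms it. The upper scraper, with its orange handle at crop (88-133, 120-250), measures about 94 mm. The lower one is about 63 mm, so the upper is the larger and the one meant. Three cream chips sit on the ledge at crop (513,246), (580,246) and (667,240). Next I'll fit the holder.

```bash
python3 - <<'E'
from h import *
a=np.load('top0.npz');c,d=a['c'],a['d']
P=cloud('top',d)
sub=(slice(130,200),slice(165,280))
z=P[...,2]
m=np.zeros(z.shape,'uint8'); m[sub]=((z[sub]>.018)).astype('uint8')
# edges of ledge via per-column/row extents
L=[];Rr=[];F=[]
for v in range(168,186):
    u=np.where(m[v,165:280])[0]+165
    if len(u): L.append((u.min()-.5,v)); Rr.append((u.max()+.5,v))
for u in range(205,262):
    v=np.where(m[130:200,u])[0]+130
    F.append((u,v.max()+.5))
def fit(pts,z):
    W=np.array([ray('top',*p,z)[:2] for p in pts]); W0=W.copy()
    for _ in range(5):
        l=cv2.fitLine(W.astype('float32'),cv2.DIST_HUBER,0,1e-4,1e-4).ravel(); n=np.array([-l[1],l[0]]); r=(W-l[2:])@n
        if (abs(r)<.003).sum()>5: W=W[abs(r)<.003]
    return l,len(W)
for nm,p in(('L',L),('R',Rr),('F',F)):
    l,k=fit(p,.024); print(nm,l.round(4),k)
# chips
mm=np.zeros_like(m); mm[170:188,200:270]=((z[170:188,200:270]>.030)&(z[170:188,200:270]<.045))
n,l,s,ce=cv2.connectedComponentsWithStats(mm)
for i in range(1,n):
    if s[i,4]>6:
        vv,uu=np.where(l==i); print('chip',ce[i],s[i],P[vv,uu].mean(0).round(4),P[vv,uu].min(0).round(4),P[vv,uu].max(0).round(4))
# plate: dark
pl=np.zeros_like(m); pl[sub]=((z[sub]>.036)&(z[sub]<.05)&(c[sub].mean(-1)<110))
vv,uu=np.where(pl); print('plate',P[vv,uu].min(0),P[vv,uu].max(0))
for w in (.034,.037,.04):
  pass
for u in (225,235,245): print([ (v,P[v,u].round(3).tolist()) for v in range(160,190,2)])
E
```

```text
L [ 0.1182 -0.993   0.605   0.1329] 18
R [ 1.      0.001   0.6044 -0.0708] 18
F [ 0.0274 -0.9996  0.5754  0.0153] 55
chip [251.81818182 177.5       ] [250 175   5   6  22] [ 0.6012 -0.0356  0.0347] [ 0.5947 -0.0411  0.0304] [ 0.608  -0.0308  0.041 ]
chip [220.64 179.04] [218 176   6   7  25] [0.5971 0.0445 0.0345] [0.5896 0.0384 0.0301] [0.6056 0.0513 0.0387]
chip [233.7        179.03333333] [231 176   7   7  30] [0.5972 0.011  0.0343] [0.5894 0.0026 0.0304] [0.6055 0.0181 0.0411]
plate [ 0.59372652 -0.05391118  0.03603988] [0.69722353 0.06717419 0.04993004]
[(160, [0.645, 0.033, 0.044]), (162, [0.64, 0.033, 0.042]), (164, [0.635, 0.033, 0.042]), (166, [0.63, 0.033, 0.042]), (168, [0.624, 0.033, 0.044]), (170, [0.622, 0.034, 0.025]), (172, [0.617, 0.034, 0.026]), (174, [0.612, 0.034, 0.026]), (176, [0.606, 0.034, 0.025]), (178, [0.601, 0.034, 0.022]), (180, [0.596, 0.034, 0.028]), (182, [0.591, 0.034, 0.025]), (184, [0.585, 0.034, 0.026]), (186, [0.58, 0.034, 0.026]), (188, [0.577, 0.035, 0.009])]
[(160, [0.645, 0.008, 0.042]), (162, [0.64, 0.007, 0.045]), (164, [0.635, 0.007, 0.041]), (166, [0.63, 0.007, 0.042]), (168, [0.624, 0.007, 0.048]), (170, [0.622, 0.008, 0.025]), (172, [0.617, 0.008, 0.023]), (174, [0.612, 0.008, 0.023]), (176, [0.607, 0.009, 0.021]), (178, [0.6, 0.008, 0.033]), (180, [0.594, 0.007, 0.036]), (182, [0.591, 0.008, 0.026]), (184, [0.586, 0.008, 0.023]), (186, [0.581, 0.008, 0.023]), (188, [0.577, 0.009, 0.006])]
[(160, [0.645, -0.018, 0.045]), (162, [0.64, -0.018, 0.042]), (164, [0.635, -0.018, 0.044]), (166, [0.629, -0.018, 0.046]), (168, [0.624, -0.018, 0.047]), (170, [0.623, -0.017, 0.022]), (172, [0.617, -0.018, 0.025]), (174, [0.611, -0.018, 0.026]), (176, [0.606, -0.018, 0.029]), (178, [0.601, -0.018, 0.024]), (180, [0.596, -0.018, 0.023]), (182, [0.591, -0.018, 0.024]), (184, [0.585, -0.018, 0.026]), (186, [0.58, -0.018, 0.024]), (188, [0.577, -0.017, 0.007])]
```

```bash
python3 - <<'E'
from h import *
a=np.load('top0.npz');P=cloud('top',a['d'])
for y0 in np.arange(.1,.6,.1):
    print(round(y0,1),[round(float(np.percentile(P[(P[...,0]>x0)&(P[...,0]<x0+.1)&(P[...,1]>y0)&(P[...,1]<y0+.1)][:,2],99)),3) if ((P[...,0]>x0)&(P[...,0]<x0+.1)&(P[...,1]>y0)&(P[...,1]<y0+.1)).any() else None for x0 in np.arange(.1,.8,.1)])
L=[]
z=P[...,2]
for v in range(160,186):
    u=[u for u in range(195,230) if (z[v,u:u+4]>.019).all()][0]; L.append(ray('top',u-.5,v,.024)[:2].round(4).tolist())
print(L[::4])
o=ctrl.get_obs();from scipy.spatial.transform import Rotation as R
M=R.from_quat(np.roll(o['eef_rot'],-1)).as_matrix();print(M.round(3))
print((M.T@(np.array([.519,-.292,.23])-o['eef_pos'])).round(4))
E
```

```text
0.1 [0.005, 0.005, 0.05, 0.006, 0.018, 0.022, 0.009]
0.2 [0.122, 0.122, 0.127, 0.212, 0.232, 0.206, 0.009]
0.3 [0.122, 0.121, 0.127, 0.213, 0.232, 0.207, 0.006]
0.4 [0.122, 0.121, 0.129, 0.213, 0.232, 0.265, 0.276]
0.5 [0.122, 0.12, 0.128, 0.199, 0.215, 0.201, None]
[[0.6485, 0.1012], [0.6379, 0.101], [0.6274, 0.1009], [0.6169, 0.1007], [0.6064, 0.1005], [0.5959, 0.1003], [0.5855, 0.1001]]
[[ 0.334  0.942 -0.001]
 [ 0.942 -0.334 -0.001]
 [-0.002 -0.    -1.   ]]
[-0.6762  0.5869  0.0031]
```

```bash
python3 -m pendant '[[[-0.034,0.0293,0,0,0,0,-1],[-0.034,0.0293,0,0,0,0,-1],[-0.034,0.0293,0,0,0,0,-1],[-0.034,0.0293,0,0,0,0,-1],[-0.034,0.0293,0,0,0,0,-1],[-0.034,0.0293,0,0,0,0,-1],[-0.034,0.0293,0,0,0,0,-1],[-0.034,0.0293,0,0,0,0,-1],[-0.034,0.0293,0,0,0,0,-1],[-0.034,0.0293,0,0,0,0,-1]]]'
python3 -m pendant '[[[-0.034,0.0293,0,0,0,0,-1],[-0.034,0.0293,0,0,0,0,-1],[-0.034,0.0293,0,0,0,0,-1],[-0.034,0.0293,0,0,0,0,-1],[-0.034,0.0293,0,0,0,0,-1],[-0.034,0.0293,0,0,0,0,-1],[-0.034,0.0293,0,0,0,0,-1],[-0.034,0.0293,0,0,0,0,-1],[0,0,0.03,0,0,-0.1,-1],[0,0,0.03,0,0,-0.1065,-1]]]'
cat > st.py <<'E'
import sys
from h import *
from scipy.spatial.transform import Rotation as R
o=ctrl.get_obs();M=R.from_quat(np.roll(o['eef_rot'],-1)).as_matrix()
print(o['time_s'],o['eef_pos'].round(4),'yaw tool-y',np.arctan2(M[1,1],M[0,1]).round(4),'z',M[:,2].round(4),'F',o['wrist_force'].round(2),'T',o['torque'].round(2),'op',round(o['opening'],3))
if len(sys.argv)>3: print('tool shift',(M.T@(np.array([float(x) for x in sys.argv[1:4]])-o['eef_pos'])).round(4))
E
python3 st.py .519 -.292 .06
```

```text
time_s: 1.1
eef_pos: [0.3547, 0.1219, 0.233]
eef_rot: [0.0, 0.817, 0.577, 0.0]
wrist_force: [0.6, -0.0, -1.0]
opening: 0.999
time_s: 2.1
eef_pos: [0.4852, -0.213, 0.1726]
eef_rot: [0.001, 0.752, 0.659, 0.0]
wrist_force: [-0.4, 0.1, -0.6]
opening: 0.998
2.1 [ 0.4852 -0.213   0.1726] yaw tool-y -0.1325 z [ 1.2e-03 -9.0e-04 -1.0e+00] F [-0.36  0.1  -0.62] T [0.01 0.06 0.02] op 0.998
tool shift [-0.0738  0.0438  0.1127]
```

```bash
python3 -m pendant '[[[-0.037,0.022,0.0,0,0,0,-1],[-0.037,0.022,0.02,0,0,0,-1],[0,0,0.045,0,0,0,-1],[0,0,0.045,0,0,0,-1],[0,0,0,0,0,0,-1]]]'
python3 st.py .519 -.292 .0275
python3 - <<'E'
from h import *
o=[]
for n,p in(("top",(.52,-.29,.02)),("side",(.52,-.29,.02))):
    c,d=ctrl.camera(n);u,v=map(int,proj(n,p));
    o.append(cv2.resize(c[v-45:v+45,u-45:u+45,::-1],(395,395),interpolation=2))
cv2.imwrite('pics/g1.png',np.hstack(o))
E
```

```text
time_s: 2.6
eef_pos: [0.5135, -0.2867, 0.0557]
eef_rot: [-0.007, 0.753, 0.658, -0.001]
wrist_force: [-0.7, 0.5, -0.5]
opening: 1.004
2.6 [ 0.5135 -0.2867  0.0557] yaw tool-y -0.1349 z [-0.011   0.0095 -0.9999] F [-0.67  0.52 -0.48] T [0.01 0.02 0.01] op 1.004
tool shift [-0.0047  0.0065  0.0281]
```

View pics/g1.png

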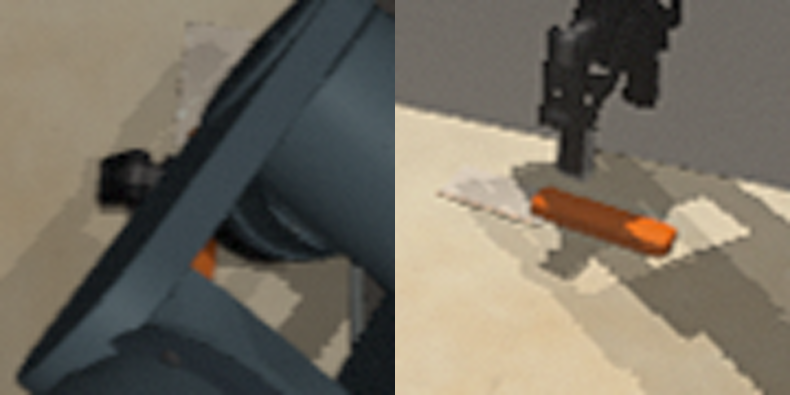

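The side view shows the fingers straddling the larger handle at about (600,215), with the smaller scraper out of frame. I'll go down and close.

```bash
python3 -m pendant '[[[0,0,0.01,0,0,0,-1],[0,0,0.0,0,0,0,-1],[0,0,0,0,0,0,-1]]]'
python3 st.py .519 -.292 .0265
```

```text
time_s: 3.0
eef_pos: [0.5192, -0.2908, 0.0548]
eef_rot: [0.001, 0.753, 0.658, 0.0]
wrist_force: [-0.3, 0.8, 0.3]
opening: 1.002
3.0 [ 0.5192 -0.2908  0.0548] yaw tool-y -0.134 z [ 0.002  -0.0017 -1.    ] F [-0.25  0.75  0.33] T [-0.03 -0.01  0.03] op 1.002
tool shift [-0.0012 -0.0001  0.0283]
```

```bash
python3 -m pendant '[[[-0.001,0,0.014,0,0,0,-1],[0,0,0.012,0,0,0,-1],[0,0,0,0,0,0,-0.5],[0,0,0,0,0,0,0],[0,0,0,0,0,0,0.2]]]'
python3 st.py .519 -.292 .0265
```

```text
time_s: 3.5
eef_pos: [0.5184, -0.2914, 0.0271]
eef_rot: [0.0, 0.753, 0.658, -0.0]
wrist_force: [-0.9, -0.4, -0.1]
opening: 0.514
3.5 [ 0.5184 -0.2914  0.0271] yaw tool-y -0.1342 z [ 0. -0. -1.] F [-0.93 -0.4  -0.05] T [ 0.04 -0.01  0.06] op 0.514
tool shift [-0.0005  0.0007  0.0006]
```

```bash
python3 -m pendant '[[[0,0,0,0,0,0,1],[0,0,0,0,0,0,1],[0,0,0,0,0,0,1],[0,0,0,0,0,0,1],[0,0,0,0,0,0,1]]]'
python3 st.py .519 -.292 .0265
```

```text
time_s: 4.0
eef_pos: [0.5183, -0.2914, 0.0272]
eef_rot: [0.0, 0.753, 0.658, 0.0]
wrist_force: [-0.5, -0.7, -0.3]
opening: -0.001
4.0 [ 0.5183 -0.2914  0.0272] yaw tool-y -0.1343 z [ 1.e-04 -1.e-04 -1.e+00] F [-0.48 -0.73 -0.29] T [-0.01 -0.03 -0.  ] op -0.001
tool shift [-0.0005  0.0008  0.0007]
```

The jaws shut fully, so nothing is gripped. I'll look.

```bash
python3 - <<'E'
from h import *
o=[]
for n,p in(("top",(.52,-.29,.02)),("side",(.52,-.29,.02))):
    c,d=ctrl.camera(n);u,v=map(int,proj(n,p));
    o.append(cv2.resize(c[v-30:v+30,u-30:u+30,::-1],(395,395),interpolation=2))
cv2.imwrite('pics/g2.png',np.hstack(o))
E
```

```text
(no output)
```

View pics/g2.png

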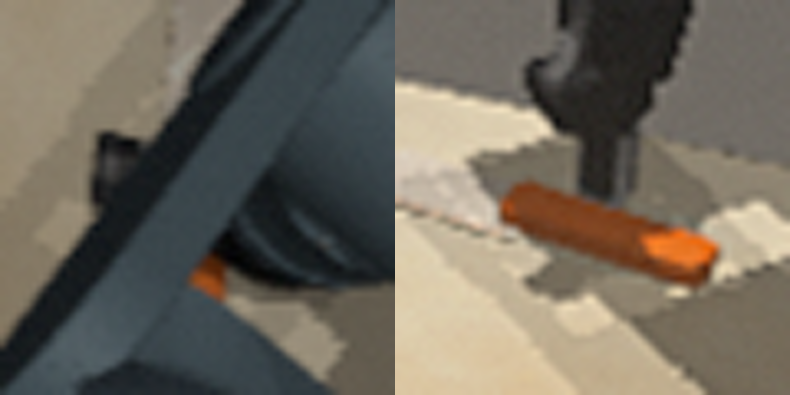

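```bash
python3 - <<'E'
from h import *
c,d=ctrl.camera("side")
a=np.load('side0.npz')
for nm,(cc,dd) in (('before',(a['c'],a['d'])),('now',(c,d))):
    P=cloud('side',dd); hsv=cv2.cvtColor(cc,cv2.COLOR_RGB2HSV)
    m=cv2.inRange(hsv,(4,140,60),(16,255,255))>0
    m&=(P[...,0]>.42)&(P[...,1]<-.2)
    Q=P[m]; print(nm,m.sum(),Q.mean(0).round(4),Q.min(0).round(4),Q.max(0).round(4), 'top pts', Q[Q[:,2]>.011].mean(0).round(4), cv2.minAreaRect(np.argwhere(m).astype('float32')))
P=cloud('side',d); g=cv2.cvtColor(c,cv2.COLOR_RGB2GRAY)
u0,v0=map(int,proj('side',(.52,-.29,.02)));
for v in range(v0-14,v0+10): print(v,[(int(g[v,u]),P[v,u].round(3).tolist()) for u in (u0+1,u0+3,u0+5)])
E
```

```text
before 255 [ 0.5379 -0.2802  0.016 ] [ 4.676e-01 -3.170e-01  1.000e-04] [ 0.8241 -0.2193  0.0735] top pts [ 0.5475 -0.2806  0.0192] ((134.53753662109375, 250.27734375), (130.21104431152344, 7.915268421173096), 73.92642974853516)
now 255 [ 0.5387 -0.2802  0.0162] [ 0.4674 -0.3162  0.0007] [ 0.8239 -0.2214  0.0744] top pts [ 0.5486 -0.2802  0.0198] ((134.49920654296875, 250.14431762695312), (130.4879150390625, 7.915268421173096), 73.92642974853516)
129 [(38, [0.511, -0.25, 0.096]), (36, [0.515, -0.283, 0.075]), (35, [0.508, -0.278, 0.08])]
130 [(41, [0.51, -0.246, 0.096]), (40, [0.509, -0.262, 0.086]), (35, [0.507, -0.276, 0.078])]
131 [(43, [0.511, -0.25, 0.09]), (39, [0.509, -0.262, 0.083]), (34, [0.506, -0.273, 0.077])]
132 [(36, [0.51, -0.247, 0.089]), (35, [0.508, -0.261, 0.08]), (31, [0.507, -0.275, 0.072])]
133 [(39, [0.509, -0.247, 0.086]), (45, [0.509, -0.263, 0.076]), (49, [0.506, -0.275, 0.069])]
134 [(37, [0.511, -0.254, 0.078]), (51, [0.508, -0.26, 0.075]), (73, [0.507, -0.28, 0.063])]
135 [(41, [0.52, -0.285, 0.053]), (52, [0.511, -0.275, 0.062]), (74, [0.508, -0.281, 0.0
[... 909 characters left out ...]
, 0.014]), (91, [0.511, -0.301, 0.011])]
146 [(79, [0.519, -0.289, 0.014]), (82, [0.514, -0.294, 0.012]), (73, [0.509, -0.296, 0.012])]
147 [(83, [0.517, -0.283, 0.015]), (80, [0.512, -0.287, 0.014]), (79, [0.507, -0.289, 0.014])]
148 [(82, [0.516, -0.282, 0.012]), (85, [0.511, -0.283, 0.013]), (81, [0.506, -0.288, 0.011])]
149 [(79, [0.515, -0.278, 0.012]), (82, [0.51, -0.279, 0.012]), (80, [0.504, -0.28, 0.013])]
150 [(72, [0.514, -0.274, 0.011]), (75, [0.509, -0.276, 0.011]), (75, [0.504, -0.28, 0.01])]
151 [(68, [0.515, -0.28, 0.004]), (69, [0.509, -0.278, 0.007]), (72, [0.502, -0.274, 0.011])]
152 [(86, [0.513, -0.275, 0.004]), (74, [0.508, -0.277, 0.004]), (67, [0.502, -0.275, 0.007])]
```

```bash
python3 - <<'E'
from h import *
o=ctrl.get_obs()
for n in("side","top"):
    c,d=ctrl.camera(n); P=cloud(n,d); hsv=cv2.cvtColor(c,cv2.COLOR_RGB2HSV)
    m=(abs(P[...,0]-.518)<.03)&(abs(P[...,1]+.291)<.03)&(P[...,2]>.019)&(P[...,2]<.08)
    Q=P[m]; print(n,len(Q)); 
    for zz in np.arange(.019,.07,.005):
        q=Q[(Q[:,2]>=zz)&(Q[:,2]<zz+.005)]
        if len(q): print(zz.round(3),len(q),q.min(0).round(3),q.max(0).round(3))
c,d=ctrl.camera('side');u,v=map(int,proj('side',(.52,-.29,.02)))
print(proj('side',(.518,-.281,.002)),proj('side',(.518,-.281,.027)))
im=cv2.resize(c[v-25:v+15,u-25:u+25,::-1],(750,600),interpolation=0)
cv2.imwrite('pics/g3.png',im);print(u,v)
E
```

```text
side 127
0.024 5 [ 0.507 -0.294  0.025] [ 0.524 -0.283  0.027]
0.029 6 [ 0.506 -0.282  0.03 ] [ 0.526 -0.276  0.033]
0.034 14 [ 0.506 -0.289  0.034] [ 0.525 -0.275  0.039]
0.039 15 [ 0.505 -0.294  0.039] [ 0.528 -0.275  0.044]
0.044 13 [ 0.505 -0.294  0.045] [ 0.529 -0.274  0.049]
0.049 17 [ 0.505 -0.293  0.049] [ 0.528 -0.273  0.054]
0.054 15 [ 0.505 -0.292  0.054] [ 0.523 -0.274  0.059]
0.059 6 [ 0.505 -0.3    0.059] [ 0.511 -0.273  0.063]
0.064 3 [ 0.505 -0.292  0.067] [ 0.507 -0.277  0.069]
0.069 15 [ 0.502 -0.312  0.069] [ 0.53  -0.261  0.074]
top 1
0.019 1 [ 0.491 -0.291  0.021] [ 0.491 -0.291  0.021]
(np.float64(295.0986779884425), np.float64(151.0362968162807)) (np.float64(295.6410915000782), np.float64(143.76185482033713))
295 143
```

View pics/g3.png

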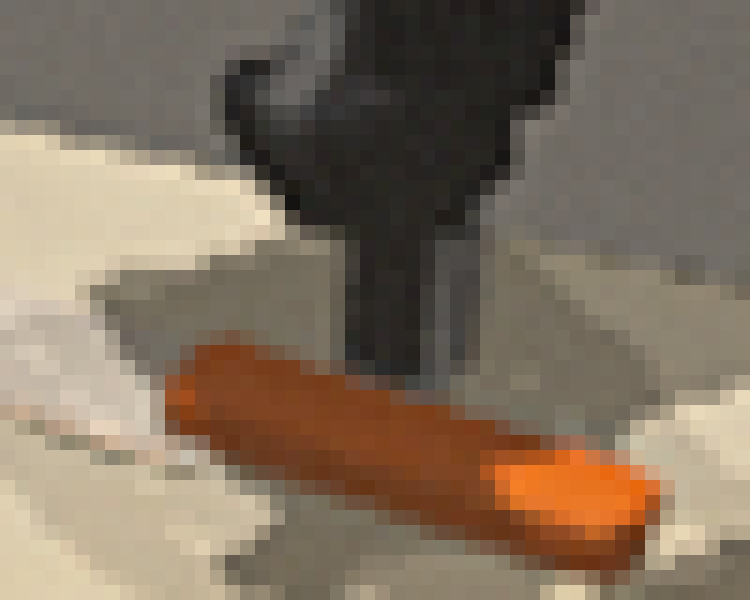

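The side crop shows the shut fingertips ending at about (405,385), roughly 12 mm above the handle's top, with the handle unmoved. Depth puts the tips at z≈0.026, so they reach only about 1 mm ahead of the reported TCP, not the 25 mm stated. I'll go by the observation: open, go lower in guarded steps and regrip.

```bash
python3 -m pendant '[[[0,0,0,0,0,0,-1],[0,0,0,0,0,0,-1],[0,0,0,0,0,0,-1],[0,0,0,0,0,0,-1],[0,0,0,0,0,0,-1],[0,0,0.006,0,0,0,-0.6],[0,0,0.004,0,0,0,-0.4],[0,0,0,0,0,0,-0.2],[0,0,0,0,0,0,-0.1]]]'
python3 st.py .519 -.292 .005
python3 - <<'E'
from h import *
c,d=ctrl.camera('side');u,v=map(int,proj('side',(.52,-.29,.02)))
im=cv2.resize(c[v-25:v+15,u-25:u+25,::-1],(750,600),interpolation=0)
cv2.imwrite('pics/g4.png',im);print(u,v)
E
```

```text
time_s: 5.2
eef_pos: [0.518, -0.2912, 0.0167]
eef_rot: [-0.0, 0.753, 0.658, -0.0]
wrist_force: [-1.0, -0.1, -0.4]
opening: 0.552
5.2 [ 0.518  -0.2912  0.0167] yaw tool-y -0.1343 z [-6.e-04  5.e-04 -1.e+00] F [-0.97 -0.1  -0.35] T [ 0.04  0.   -0.04] op 0.552
tool shift [-0.0007  0.0011  0.0117]
295 143
```

View pics/g4.png

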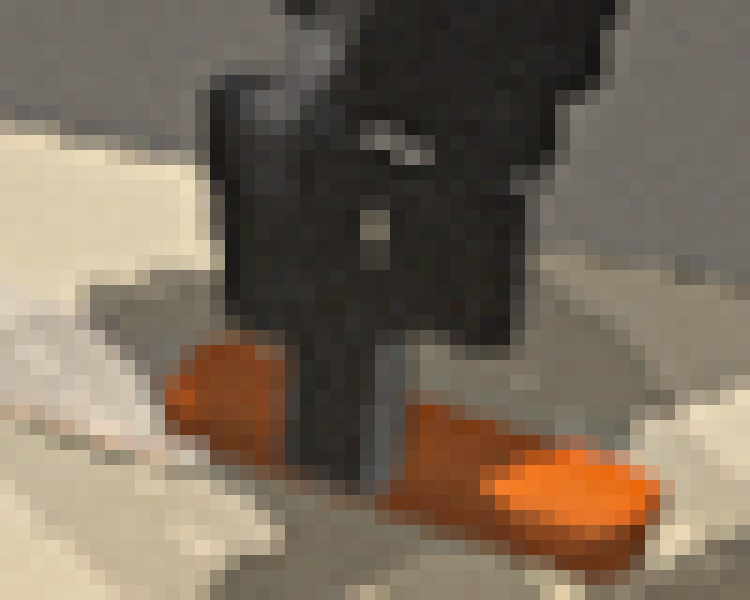

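The near fingertip now shows at about (340,485), straddling the handle at about its top level (z≈0.016). I'll go about 10 mm lower and close.

```bash
python3 -m pendant '[[[0,0,0.005,0,0,0,-0.1],[-0.0005,0.001,0.006,0,0,0,-0.1],[0,0,0,0,0,0,0.2],[0,0,0,0,0,0,0.4],[0,0,0,0,0,0,1],[0,0,0,0,0,0,1],[0,0,0,0,0,0,1],[0,0,0,0,0,0,1]]]'
python3 st.py .519 -.292 .005
```

```text
time_s: 6.05
eef_pos: [0.5192, -0.292, 0.0061]
eef_rot: [0.0, 0.753, 0.658, 0.0]
wrist_force: [-1.1, 1.7, -0.4]
opening: 0.26
6.05 [ 0.5192 -0.292   0.0061] yaw tool-y -0.1343 z [ 1.e-04 -0.e+00 -1.e+00] F [-1.13  1.74 -0.37] T [-0.02  0.04  0.03] op 0.26
tool shift [-0.     -0.0002  0.0011]
```

```bash
python3 -m pendant '[[[0,0,-0.02,0,0,0,1],[0,0,-0.04,0,0,0,1],[0,0,-0.03,0,0,-0.149,1],[-0.04,0,0,0,0,0,1],[-0.04,0,0,0,0,0,1],[0,0,0,0,0,0,1],[0,0,0,0,0,0,1]]]'
python3 st.py .511 -.08 .096
python3 - <<'E'
from h import *
o=[]
for n,p in(("top",(.57,-.2,.09)),("side",(.57,-.2,.09))):
    c,d=ctrl.camera(n);np.savez(n+'1.npz',c=c,d=d);u,v=map(int,proj(n,p));
    o.append(cv2.resize(c[v-45:v+45,u-45:u+45,::-1],(395,395),interpolation=2))
cv2.imwrite('pics/g5.png',np.hstack(o))
E
```

```text
time_s: 6.75
eef_pos: [0.5199, -0.3725, 0.0958]
eef_rot: [-0.0, 0.703, 0.712, 0.0]
wrist_force: [-0.7, 0.9, -0.9]
opening: 0.258
6.75 [ 0.5199 -0.3725  0.0958] yaw tool-y 0.013 z [-3.e-04  7.e-04 -1.e+00] F [-0.65  0.87 -0.9 ] T [ 0.02 -0.03 -0.01] op 0.258
tool shift [ 0.2926 -0.0051 -0.    ]
```

View pics/g5.png

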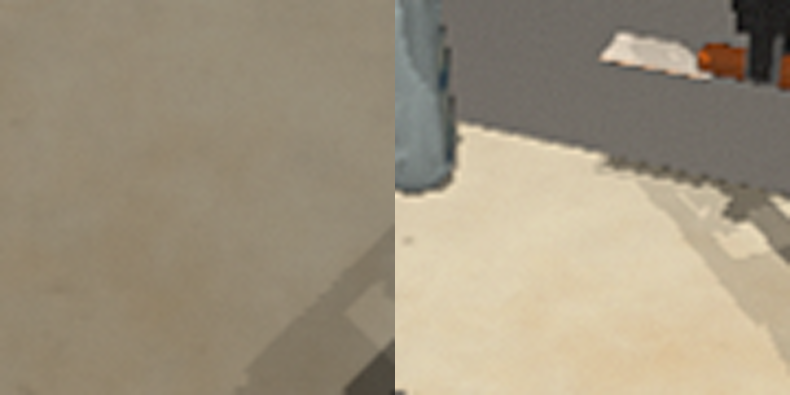

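The scraper is held level (side view, handle at (720,60)), but I shifted the wrong way along tool x. Now the long move left, to the right end of the ledge.

```bash
python3 -m pendant '[[[0.04,-0.005,0,0,0,0,1],[0.048,0,0,0,0,0,1],[0.048,0,0,0,0,0,1],[0.048,0,0,0,0,0,1],[0.048,0,0,0,0,0,1],[0.03,0,0,0,0,0,1],[0.02,0,0,0,0,0,1],[0,0,0.02,0,0,0,1],[0,0,0,0,0,0,1]]]'
python3 st.py .511 -.08 .096
cat > sc.py <<'E'
from h import *
import sys
o=ctrl.get_obs()
c,d=ctrl.camera('side');P=cloud('side',d);c2,d2=ctrl.camera('top');P2=cloud('top',d2)
e=o['eef_pos']
for n,Q,cc in(('side',P,c),('top',P2,c2)):
    hsv=cv2.cvtColor(cc,cv2.COLOR_RGB2HSV)
    m=(hsv[...,1]<120)&(abs(Q[...,1]-e[1])<.04)&(Q[...,0]>e[0]+.045)&(Q[...,0]<e[0]+.13)&(abs(Q[...,2]-e[2])<.015)
    q=Q[m]
    if len(q)>10:
        A=np.c_[q[:,:2]-q[:,:2].mean(0),np.ones(len(q))];co=np.linalg.lstsq(A,q[:,2],rcond=None)[0]
        print(n,len(q),'min',q.min(0).round(4),'max',q.max(0).round(4),'mean',q.mean(0).round(4),'slopes',co.round(4), 'edge-tcp',round(q[:,0].max()-e[0],4))
    mo=(cv2.inRange(hsv,(4,140,50),(18,255,255))>0)&(abs(Q[...,1]-e[1])<.04)&(abs(Q[...,0]-e[0])<.09)&(abs(Q[...,2]-e[2])<.02)
    q=Q[mo]
    if len(q): print(n,'handle',len(q),q.min(0).round(4),q.max(0).round(4))
u,v=map(int,proj('side',(e[0]+.08,e[1],e[2])));u2,v2=map(int,proj('top',(e[0]+.08,e[1],e[2])))
f=lambda a,u,v:cv2.resize(a[max(v-40,0):v+40,max(u-40,0):u+40,::-1],(395,395),interpolation=2)
cv2.imwrite('pics/'+sys.argv[1]+'.png',np.hstack([f(c,u,v),f(c2,u2,v2)]))
E
python3 sc.py s1
```

```text
time_s: 7.75
eef_pos: [0.509, -0.0873, 0.0741]
eef_rot: [-0.002, 0.701, 0.713, -0.001]
wrist_force: [-0.9, 0.3, -0.3]
opening: 0.258
7.75 [ 0.509  -0.0873  0.0741] yaw tool-y 0.0177 z [-0.0041  0.0018 -1.    ] F [-0.89  0.34 -0.31] T [-0.04  0.05 -0.02] op 0.258
tool shift [ 0.0073  0.002  -0.0218]
side 248 min [ 0.555  -0.1051  0.0677] max [ 0.6151 -0.0635  0.0733] mean [ 0.5861 -0.0835  0.0706] slopes [-0.0009  0.0038  0.0706] edge-tcp 0.1061
side handle 260 [ 0.4562 -0.1049  0.0683] [ 0.5592 -0.0714  0.0844]
top 37 min [ 0.6069 -0.1042  0.0665] max [ 0.6179 -0.0766  0.0759] mean [ 0.6138 -0.0943  0.0717] slopes [-0.3191  0.1159  0.0717] edge-tcp 0.1089
top handle 61 [ 0.4611 -0.0984  0.0784] [ 0.4781 -0.0789  0.0869]
```

View pics/s1.png

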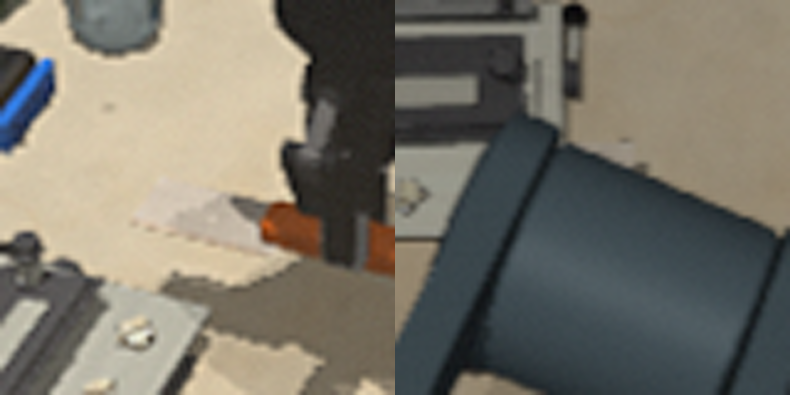

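Side view: the blade at about (200,215) is level, the handle is held at (330,235), and the rightmost chip at (135,330) is clear to its left. Blade top is at TCP−3 mm and the edge at TCP+109 mm. Lowering to just above the ledge.

```bash
python3 -m pendant '[[[0,0.001,0.02,0,0,0,1],[0,0,0.016,0,0,0,1],[0,0,0.004,0,0,0,1],[0,0,0.0,0,0,0,1]]]'
python3 st.py .511 -.08 .0305
python3 sc.py s2
```

```text
time_s: 8.25
eef_pos: [0.5119, -0.0902, 0.0361]
eef_rot: [-0.0, 0.702, 0.712, -0.0]
wrist_force: [0.6, -0.8, -0.3]
opening: 0.255
8.25 [ 0.5119 -0.0902  0.0361] yaw tool-y 0.0141 z [-9.e-04  4.e-04 -1.e+00] F [ 0.58 -0.78 -0.34] T [ 0.02 -0.    0.02] op 0.255
tool shift [ 0.0103 -0.0008  0.0056]
side 361 min [ 0.557  -0.1074  0.0213] max [ 0.64   -0.0503  0.0356] mean [ 0.5931 -0.0779  0.0301] slopes [-0.0297 -0.1894  0.0301] edge-tcp 0.128
side handle 239 [ 0.46   -0.1016  0.0319] [ 0.5603 -0.0738  0.0464]
top 87 min [ 0.6057 -0.1056  0.0217] max [ 0.6419 -0.0513  0.0383] mean [ 0.6237 -0.0811  0.0314] slopes [-0.3056  0.0046  0.0314] edge-tcp 0.1299
top handle 56 [ 0.4617 -0.1023  0.0409] [ 0.4793 -0.082   0.0493]
```

View pics/s2.png

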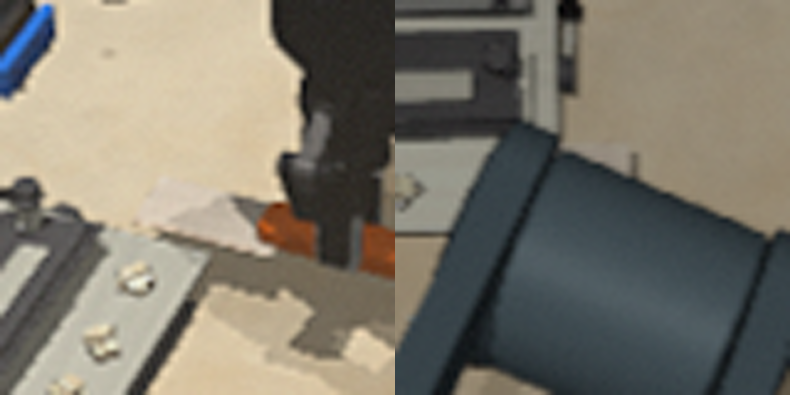

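Side view: the blade at (190,210) is just beyond the ledge's right end, and the chips at (137,278), (100,343) and (68,388) are to its left. Down 5.5 mm, then start the sweep.

```bash
python3 -m pendant '[[[0,-0.001,0.0055,0,0,0,1],[0,0,0,0,0,0,1],[0.01,0,0,0,0,0,1],[0.01,0,0,0,0,0,1],[0.01,0,0,0,0,0,1],[0.01,0,0,0,0,0,1],[0.01,0,0,0,0,0,1],[0.01,0,0,0,0,0,1],[0,0,0,0,0,0,1]]]'
python3 st.py .511 .1 .0305
python3 sc.py s3
```

```text
time_s: 9.25
eef_pos: [0.5101, -0.0286, 0.0305]
eef_rot: [-0.0, 0.701, 0.713, -0.0]
wrist_force: [-0.6, -0.6, -0.2]
opening: 0.258
9.25 [ 0.5101 -0.0286  0.0305] yaw tool-y 0.0163 z [-4.e-04  4.e-04 -1.e+00] F [-0.57 -0.62 -0.19] T [-0.01 -0.03  0.04] op 0.258
tool shift [1.285e-01 3.000e-03 1.000e-04]
side 721 min [ 0.5552 -0.0685  0.0184] max [0.6399 0.0113 0.0453] mean [ 0.6025 -0.0247  0.0291] slopes [0.1388 0.0675 0.0291] edge-tcp 0.1299
side handle 252 [ 0.4578 -0.0422  0.0268] [ 0.558  -0.0127  0.0415]
top 501 min [ 0.5863 -0.0669  0.0193] max [0.64   0.0112 0.0455] mean [ 0.6176 -0.0321  0.0302] slopes [0.2917 0.0759 0.0302] edge-tcp 0.1299
top handle 32 [ 0.4617 -0.0417  0.0285] [ 0.4718 -0.0216  0.0458]
```

View pics/s3.png

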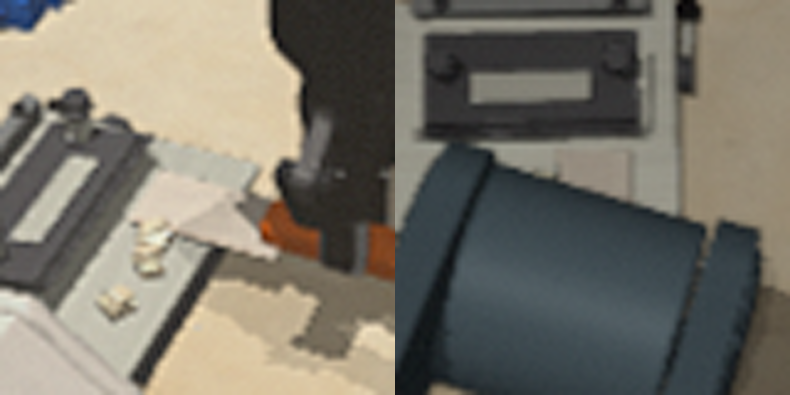

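The blade at (185,215) has pushed the right chip at (152,238) up against the middle one at (148,265), with the left one ahead at (115,300). I'll continue.

```bash
python3 -m pendant '[[[0.01,0,0,0,0,0,1],[0.01,0,0,0,0,0,1],[0.01,0,0,0,0,0,1],[0.01,0,0,0,0,0,1],[0.01,0,0,0,0,0,1],[0.01,0,0,0,0,0,1],[0,0,0,0,0,0,1]]]'
python3 st.py .511 .1 .0305
python3 sc.py s4
```

```text
time_s: 10.05
eef_pos: [0.5091, 0.0313, 0.0305]
eef_rot: [-0.0, 0.701, 0.713, -0.0]
wrist_force: [0.8, 0.1, -1.0]
opening: 0.256
10.05 [0.5091 0.0313 0.0305] yaw tool-y 0.0163 z [-4.e-04  3.e-04 -1.e+00] F [ 0.79  0.14 -0.99] T [ 0.03 -0.02  0.01] op 0.256
tool shift [0.0686 0.003  0.    ]
side 841 min [ 0.5542 -0.0086  0.02  ] max [0.6391 0.0706 0.0454] mean [0.6025 0.0319 0.0298] slopes [0.1766 0.0445 0.0298] edge-tcp 0.13
side handle 272 [0.457  0.0208 0.027 ] [0.557  0.048  0.0406]
top 544 min [ 0.5855 -0.0081  0.0192] max [0.6379 0.0711 0.0454] mean [0.6141 0.0295 0.0303] slopes [ 0.3272 -0.0078  0.0303] edge-tcp 0.1288
top handle 14 [0.4615 0.0314 0.0365] [0.4692 0.0391 0.0406]
```

View pics/s4.png

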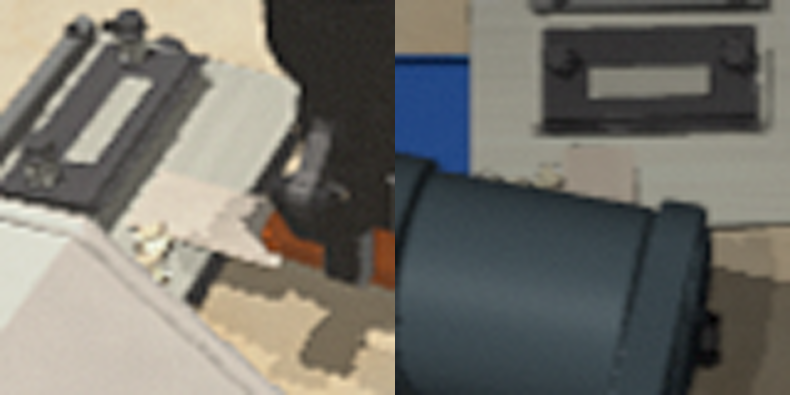

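```bash
python3 - <<'E'
from h import *
P=cloud('top',np.load('top0.npz')['d'])
for x0 in (.35,.4,.45,.5,.55,.6):
    for zl in (.03,.1,.18):
        m=(abs(P[...,0]-x0)<.03)&(P[...,2]>zl)&(P[...,1]>.11)
        print(x0,zl,np.sort(P[m][:,1])[2:3].round(3),end=' ')
print()
E
python3 -m pendant '[[[0.01,0,0,0,0,0,1],[0.01,0,0,0,0,0,1],[0.01,0,0,0,0,0,1],[0.008,0,0,0,0,0,1],[0.008,0,0,0,0,0,1],[0.008,0,0,0,0,0,1],[0,0,0,0,0,0,1]]]'
python3 st.py .511 .1 .0305
python3 sc.py s5
```

```text
0.35 0.03 [0.194] 0.35 0.1 [0.219] 0.35 0.18 [] 0.4 0.03 [0.218] 0.4 0.1 [0.219] 0.4 0.18 [] 0.45 0.03 [0.218] 0.45 0.1 [0.219] 0.45 0.18 [0.22] 0.5 0.03 [0.218] 0.5 0.1 [0.218] 0.5 0.18 [0.219] 0.55 0.03 [0.218] 0.55 0.1 [0.218] 0.55 0.18 [0.219] 0.6 0.03 [0.218] 0.6 0.1 [0.218] 0.6 0.18 [0.219] 
time_s: 10.85
eef_pos: [0.5085, 0.085, 0.0306]
eef_rot: [-0.0, 0.701, 0.713, 0.0]
wrist_force: [-0.4, 0.4, -1.3]
opening: 0.256
10.85 [0.5085 0.085  0.0306] yaw tool-y 0.016 z [-1.e-04  2.e-04 -1.e+00] F [-0.4   0.36 -1.27] T [0.05 0.02 0.03] op 0.256
tool shift [0.015  0.0028 0.0001]
side 313 min [0.5552 0.0451 0.0203] max [0.6378 0.0924 0.0451] mean [0.5978 0.0615 0.0284] slopes [0.2381 0.2519 0.0284] edge-tcp 0.1293
side handle 276 [0.456  0.0745 0.0257] [0.5575 0.1001 0.0483]
top 411 min [0.5754 0.0454 0.0157] max [0.6383 0.1238 0.0452] mean [0.6131 0.075  0.027 ] slopes [ 0.112  -0.0806  0.027 ] edge-tcp 0.1298
```

View pics/s5.png

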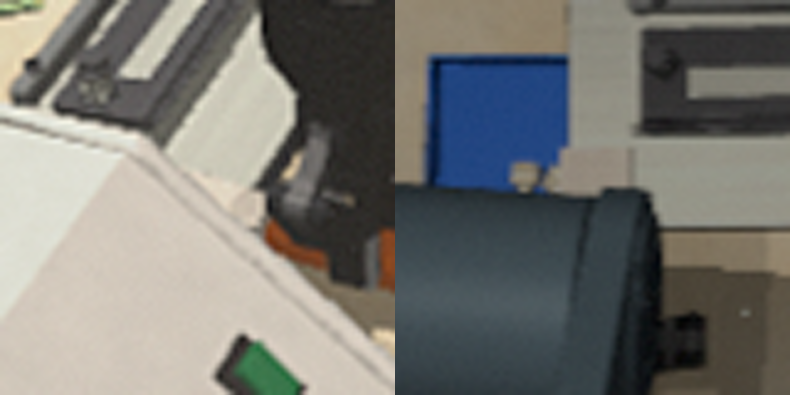

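Top view: one chip is in the tray at (525,177), another is at the blade's side at (548,183), and the blade is at the ledge's end at (590,168). I'll go another 20 mm, then withdraw and check.

```bash
python3 -m pendant '[[[0.008,0,0,0,0,0,1],[0.008,0,0,0,0,0,1],[0.006,0,0,0,0,0,1],[0,0,0,0,0,0,1],[0,0,0,0,0,0,1]]]'
python3 st.py .511 .1 .0305
python3 sc.py s6
```

```text
time_s: 11.45
eef_pos: [0.5083, 0.1061, 0.0306]
eef_rot: [0.0, 0.702, 0.713, -0.0]
wrist_force: [1.3, -0.3, -0.5]
opening: 0.261
11.45 [0.5083 0.1061 0.0306] yaw tool-y 0.0154 z [-1.e-04 -1.e-04 -1.e+00] F [ 1.31 -0.35 -0.55] T [ 0.01 -0.05 -0.01] op 0.261
tool shift [-0.0062  0.0026  0.0001]
side 49 min [0.5729 0.0665 0.0198] max [0.6079 0.0837 0.0264] mean [0.5835 0.0729 0.0241] slopes [0.0558 0.0648 0.0241] edge-tcp 0.0997
side handle 244 [0.4558 0.0957 0.0284] [0.5061 0.1204 0.0453]
top 354 min [0.5747 0.0671 0.0168] max [0.6382 0.1314 0.0335] mean [0.6094 0.089  0.0257] slopes [-0.0036  0.0594  0.0257] edge-tcp 0.13
```

View pics/s6.png

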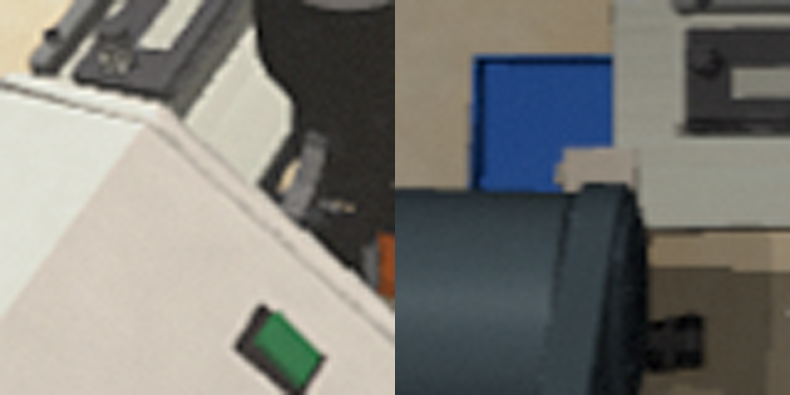

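```bash
python3 -m pendant '[[[0,0,-0.02,0,0,0,1],[-0.02,-0.005,-0.02,0,0,0,1],[-0.04,-0.01,-0.02,0,0,0,1],[-0.045,0,0,0,0,0,1],[-0.045,0,0,0,0,0,1],[-0.03,0,0,0,0,0,1],[0,0,0,0,0,0,1]]]'
python3 st.py .495 .005 .08
python3 - <<'E'
from h import *
c,d=ctrl.camera('top');np.savez('top2.npz',c=c,d=d)
cv2.imwrite('pics/t2.png',cv2.resize(c[120:220,150:300,::-1],(780,520),interpolation=2))
E
```

```text
time_s: 12.25
eef_pos: [0.4965, -0.0783, 0.0911]
eef_rot: [0.001, 0.704, 0.711, -0.0]
wrist_force: [0.7, -0.0, -0.7]
opening: 0.261
12.25 [ 0.4965 -0.0783  0.0911] yaw tool-y 0.0099 z [ 0.0015 -0.0016 -1.    ] F [ 0.75 -0.02 -0.74] T [ 0.01 -0.06  0.02] op 0.261
tool shift [ 0.0833 -0.0007  0.011 ]
```

View pics/t2.png

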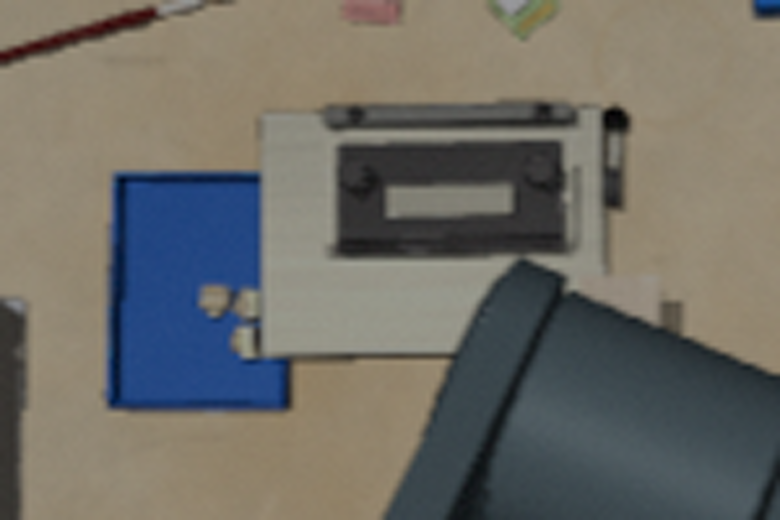

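All three chips are in the tray, at (213,300), (250,303) and (245,342), and the ledge is clear. Now I'll line up with the mouth.

```bash
python3 -m pendant '[[[0.04,0,0,0,0,0,1],[0.042,0,0.01,0,0,0,1],[0,0,0.02,0,0,0,1],[0,0,0.02,0,0,0,1],[0,0,0,0,0,0,1],[0,0,0,0,0,0,1]]]'
python3 st.py .508 .0035 .0365
python3 sc.py s7
```

```text
time_s: 12.9
eef_pos: [0.4943, 0.0084, 0.0406]
eef_rot: [-0.001, 0.702, 0.713, -0.0]
wrist_force: [0.7, -0.1, 0.6]
opening: 0.258
12.9 [0.4943 0.0084 0.0406] yaw tool-y 0.0155 z [-1.2e-03  4.0e-04 -1.0e+00] F [ 0.72 -0.11  0.65] T [-0.03  0.01 -0.02] op 0.258
tool shift [-0.0051  0.0136  0.004 ]
side 394 min [ 0.5403 -0.0313  0.0256] max [0.6242 0.0482 0.0474] mean [0.5809 0.0118 0.0368] slopes [-0.0129  0.0333  0.0368] edge-tcp 0.1299
side handle 268 [ 0.4425 -0.0028  0.0372] [0.542  0.0236 0.0553]
top 331 min [ 0.5684 -0.0307  0.0256] max [0.6243 0.0477 0.0487] mean [0.597  0.0092 0.0348] slopes [-0.1219  0.0158  0.0348] edge-tcp 0.13
top handle 8 [0.4465 0.0028 0.0478] [0.449  0.0155 0.0518]
```

View pics/s7.png

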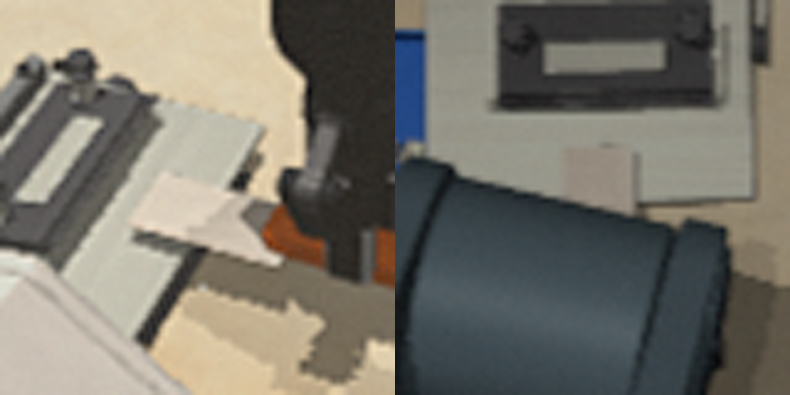

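The blade, at (600,165) in the top crop, points squarely at the plate's middle (605). I'll measure blade height and edge against the holder more finely before entering.

```bash
cat > bl.py <<'E'
from h import *
o=ctrl.get_obs();e=o['eef_pos']
for n in('side','top'):
    c,d=ctrl.camera(n);Q=cloud(n,d)
    r=Q-e
    m=(abs(r[...,1])<.013)&(r[...,0]>.055)&(r[...,0]<.1)&(abs(r[...,2])<.02)&(Q[...,0]<.62)
    q=Q[m]
    if len(q)>8:
        A=np.c_[r[m][:,:2],np.ones(len(q))];co=np.linalg.lstsq(A,r[m][:,2],rcond=None)[0];print(n,len(q),'dz med',np.median(r[m][:,2]).round(4),'slope',co.round(4))
    l=(Q[...,0]>.58)&(Q[...,0]<.62)&(abs(Q[...,1]-e[1])>.03)&(abs(Q[...,1]-.01)<.08)&(Q[...,2]>.018)&(Q[...,2]<.03); print(n,'ledge z',np.median(Q[l][:,2]).round(4),l.sum())
    s=(Q[...,0]>.635)&(Q[...,0]<.65)&(abs(Q[...,1]-.005)<.05)&(Q[...,2]>.034)&(Q[...,2]<.06); print(n,'plate top z',np.median(Q[s][:,2]).round(4),Q[s][:,2].mean().round(5),s.sum())
    if n=='top':
        # edge: colour gradient along columns through blade
        u0,v0=proj('top',(e[0]+.108,e[1]+.001,e[2]-.004)); g=cv2.cvtColor(c,cv2.COLOR_RGB2HSV).astype(int)
        for u in range(int(u0)-5,int(u0)+6,5): print(u,[(v,*c[v,u].tolist()) for v in range(int(v0)-4,int(v0)+5)])
        print('pred edge px',u0,v0)
E
python3 bl.py
```

```text
side 164 dz med -0.0031 slope [-0.0597 -0.1576  0.0009]
side ledge z 0.0243 397
side plate top z 0.0424 0.04237 172
top 91 dz med -0.002 slope [ 0.0222 -0.0051 -0.0039]
top ledge z 0.0248 556
top plate top z 0.0432 0.04314 201
229 [(172, 152, 151, 139), (173, 152, 150, 138), (174, 152, 151, 139), (175, 152, 150, 138), (176, 149, 144, 132), (177, 147, 137, 125), (178, 147, 138, 125), (179, 149, 140, 126), (180, 149, 139, 126)]
234 [(172, 152, 150, 138), (173, 153, 150, 137), (174, 150, 149, 137), (175, 151, 149, 137), (176, 150, 147, 134), (177, 151, 140, 128), (178, 148, 140, 126), (179, 149, 140, 127), (180, 149, 140, 128)]
239 [(172, 151, 148, 137), (173, 151, 149, 137), (174, 151, 150, 137), (175, 152, 153, 139), (176, 152, 148, 135), (177, 151, 144, 131), (178, 150, 142, 130), (179, 149, 141, 127), (180, 151, 141, 128)]
pred edge px 234.50662140524923 176.41379138992838
```

```bash
python3 -m pendant '[[[-0.003,0,0.003,0,0,0,1],[0,0,0.001,0,0,0,1],[0,0.01,0,0,0,0,1],[0,0.01,0,0,0,0,1],[0,0.01,0,0,0,0,1],[0,0.009,0,0,0,0,1],[0,0,0,0,0,0,1],[0,0,0,0,0,0,1]]]'
python3 st.py .533 .0035 .036;python3 bl.py|grep plate
```

```text
time_s: 13.9
eef_pos: [0.5338, 0.0054, 0.0363]
eef_rot: [-0.0, 0.702, 0.712, -0.0]
wrist_force: [-0.2, 0.0, -0.1]
opening: 0.26
13.9 [0.5338 0.0054 0.0363] yaw tool-y 0.015 z [-7.e-04  1.e-04 -1.e+00] F [-0.25  0.   -0.06] T [-0.01  0.05  0.02] op 0.26
tool shift [-0.0019 -0.0008  0.0003]
side plate top z 0.0423 0.04247 176
top plate top z 0.0431 0.04316 201
```

Now inside the mouth about 12 mm with no contact. I'll lower until the blade touches the seat.

```bash
python3 -m pendant '[[[0,0,0.0005,0,0,0,1],[0,0,0,0,0,0,1],[0,0,0.0005,0,0,0,1],[0,0,0,0,0,0,1],[0,0,0,0,0,0,1]]]'; python3 st.py
python3 -m pendant '[[[0,0,0.0004,0,0,0,1],[0,0,0,0,0,0,1],[0,0,0,0,0,0,1]]]'; python3 st.py
```

```text
time_s: 14.5
eef_pos: [0.5338, 0.0053, 0.0356]
eef_rot: [-0.0, 0.702, 0.712, 0.0]
wrist_force: [0.7, -0.1, -1.1]
opening: 0.258
14.5 [0.5338 0.0053 0.0356] yaw tool-y 0.0146 z [-0.  0. -1.] F [ 0.69 -0.11 -1.08] T [-0.   -0.04 -0.  ] op 0.258
time_s: 14.8
eef_pos: [0.5338, 0.0053, 0.0352]
eef_rot: [-0.0, 0.702, 0.712, -0.0]
wrist_force: [-0.0, 0.2, -0.4]
opening: 0.261
14.8 [0.5338 0.0053 0.0352] yaw tool-y 0.0147 z [-0. -0. -1.] F [-0.01  0.24 -0.39] T [-0.02  0.03  0.02] op 0.261
```

```bash
for i in 1; do python3 -m pendant '[[[0,0,0.0004,0,0,0,1],[0,0,0,0,0,0,1],[0,0,0,0,0,0,1]]]'>/dev/null; python3 st.py; done
python3 -m pendant '[[[0,0,0.0004,0,0,0,1],[0,0,0,0,0,0,1],[0,0,0,0,0,0,1]]]'>/dev/null; python3 st.py
```

```text
15.1 [0.5338 0.0053 0.0348] yaw tool-y 0.0147 z [-1.e-04  0.e+00 -1.e+00] F [-0.43  0.27 -1.25] T [ 0.01  0.02 -0.01] op 0.26
15.4 [0.5338 0.0053 0.0344] yaw tool-y 0.0147 z [ 1.e-04 -0.e+00 -1.e+00] F [ 0.28 -0.81 -0.28] T [ 0.   -0.01  0.02] op 0.259
```

```bash
python3 -m pendant '[[[0,0,0.0004,0,0,0,1],[0,0,0,0,0,0,1],[0,0,0,0,0,0,1]]]'>/dev/null; python3 st.py
python3 -m pendant '[[[0,0,0.0004,0,0,0,1],[0,0,0,0,0,0,1],[0,0,0,0,0,0,1]]]'>/dev/null; python3 st.py
python3 bl.py; python3 sc.py s8
```

```text
15.7 [0.5339 0.0052 0.034 ] yaw tool-y 0.0147 z [ 1.e-04 -1.e-04 -1.e+00] F [-0.63 -0.05  0.33] T [-0.01 -0.1   0.02] op 0.256
16.0 [0.5338 0.0053 0.0336] yaw tool-y 0.0147 z [ 1.e-04 -0.e+00 -1.e+00] F [-0.63 -0.58  0.88] T [ 0.06 -0.09  0.  ] op 0.26
side 103 dz med -0.0021 slope [ 0.0065  0.0029 -0.0026]
side ledge z 0.0242 329
side plate top z 0.0422 0.04224 176
top ledge z 0.0248 54
top plate top z 0.043 0.0431 200
230 [(158, 135, 132, 122), (159, 131, 130, 120), (160, 131, 129, 117), (161, 102, 101, 93), (162, 52, 52, 52), (163, 53, 52, 52), (164, 57, 57, 57), (165, 60, 60, 61), (166, 36, 37, 38)]
235 [(158, 133, 131, 120), (159, 133, 132, 121), (160, 130, 128, 118), (161, 104, 104, 97), (162, 55, 54, 54), (163, 55, 54, 55), (164, 56, 56, 55), (165, 50, 48, 48), (166, 44, 41, 42)]
240 [(158, 136, 132, 122), (159, 136, 133, 121), (160, 127, 124, 115), (161, 77, 76, 72), (162, 56, 54, 55), (163, 55, 53, 54), (164, 54, 53, 54), (165, 49, 48, 48), (166, 44, 44, 42)]
pred edge px 235.788248261241 162.19903513335066
side 863 min [ 0.579  -0.0346  0.021 ] max [0.6638 0.0452 0.0474] mean [0.6222 0.0095 0.0344] slopes [ 0.2417 -0.0067  0.0344] edge-tcp 0.13
side handle 259 [ 0.4817 -0.0063  0.0291] [0.5774 0.0214 0.0523]
top 453 min [ 0.6198 -0.0336  0.023 ] max [0.6639 0.0439 0.0486] mean [0.6439 0.0022 0.0421] slopes [-0.0234  0.0219  0.0421] edge-tcp 0.13
top handle 57 [ 0.4842 -0.0039  0.0367] [0.502  0.0141 0.0466]
```

View pics/s8.png

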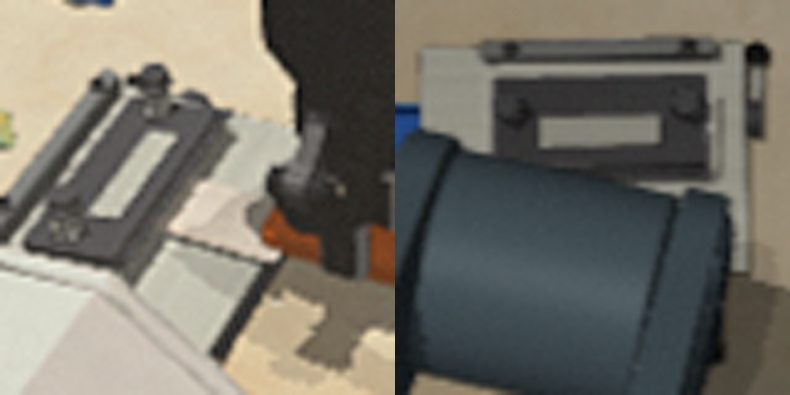

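The blade is under the lip, dark at (180,220) in the side crop, and a light touch shows on the seat (Fz ≈ +0.9 N, Ty ≈ −0.09 N m). Advancing with force checks.

```bash
python3 -m pendant '[[[0,0.004,0,0,0,0,1],[0,0.004,0,0,0,0,1],[0,0.004,0,0,0,0,1],[0,0,0,0,0,0,1],[0,0,0,0,0,0,1]]]'>/dev/null; python3 st.py
python3 -m pendant '[[[0,0.002,0,0,0,0,1],[0,0,0,0,0,0,1],[0,0,0,0,0,0,1]]]'>/dev/null; python3 st.py
python3 -m pendant '[[[0,0.002,0,0,0,0,1],[0,0,0,0,0,0,1],[0,0,0,0,0,0,1]]]'>/dev/null; python3 st.py
python3 bl.py | grep -v '('
```

```text
16.7 [0.5466 0.0054 0.0338] yaw tool-y 0.0147 z [ 1.3e-03 -2.0e-04 -1.0e+00] F [1.83 0.7  1.7 ] T [-0.03 -0.33 -0.02] op 0.257
17.0 [0.5477 0.0055 0.0336] yaw tool-y 0.0148 z [-1.e-04  0.e+00 -1.e+00] F [-0.21  0.56  1.79] T [ 0.   -0.08 -0.06] op 0.263
17.3 [0.5499 0.0055 0.0336] yaw tool-y 0.0148 z [ 2.e-04 -0.e+00 -1.e+00] F [-0.99 -0.13  1.44] T [ 0.04 -0.07  0.01] op 0.261
side 49 dz med -0.0019 slope [-0.0011  0.0009 -0.0018]
side ledge z 0.0243 228
side plate top z 0.0424 0.04236 173
top ledge z 0.0252 59
top plate top z 0.0429 0.04287 46
pred edge px 235.73662277685898 156.08736642456324
```

```bash
for i in x; do python3 -m pendant '[[[0,0.002,0,0,0,0,1],[0,0,0,0,0,0,1],[0,0,0,0,0,0,1]]]'>/dev/null; python3 st.py; done
python3 -m pendant '[[[0,0.002,0,0,0,0,1],[0,0,0,0,0,0,1],[0,0,0,0,0,0,1]]]'>/dev/null; python3 st.py
python3 bl.py | grep plate
```

```text
17.7 [0.5519 0.0055 0.0336] yaw tool-y 0.0147 z [ 0.  0. -1.] F [-0.56 -0.34  2.79] T [0.03 0.   0.01] op 0.256
18.0 [0.5531 0.0057 0.0334] yaw tool-y 0.0149 z [-1.8e-03  2.0e-04 -1.0e+00] F [-5.55 -0.62  4.06] T [-0.02  0.55 -0.  ] op 0.256
side plate top z 0.0424 0.04252 174
top plate top z 0.0428 0.04287 8
```

First drag is at about 32 mm in (Fx −5.5 N). I'll settle and read again.

```bash
python3 -m pendant '[[[0,0,0,0,0,0,1],[0,0,0,0,0,0,1],[0,0,0,0,0,0,1]]]'>/dev/null; python3 st.py
python3 -m pendant '[[[0,0.002,0,0,0,0,1],[0,0,0,0,0,0,1],[0,0,0,0,0,0,1],[0,0,0,0,0,0,1]]]'>/dev/null; python3 st.py
python3 bl.py | grep plate
```

```text
18.4 [0.5531 0.0057 0.0334] yaw tool-y 0.0148 z [-1.7e-03  2.0e-04 -1.0e+00] F [-5.34  0.08  4.17] T [ 0.01  0.6  -0.01] op 0.257
18.8 [0.5546 0.0057 0.0333] yaw tool-y 0.0149 z [-2.7e-03  3.0e-04 -1.0e+00] F [-7.5   0.74  5.38] T [-0.02  0.78 -0.01] op 0.261
side plate top z 0.0427 0.04279 176
top plate top z 0.0413 0.04127 2
```

```bash
python3 -m pendant '[[[0,0.0015,-0.0003,0,0,0,1],[0,0,0,0,0,0,1],[0,0.0015,0,0,0,0,1],[0,0,0,0,0,0,1],[0,0,0,0,0,0,1],[0,0,0,0,0,0,1]]]'>/dev/null; python3 st.py
python3 bl.py | grep -v '('; python3 bl.py | grep plate; python3 sc.py s9
```

```text
19.5 [0.5569 0.0059 0.0333] yaw tool-y 0.015 z [-4.4e-03  4.0e-04 -1.0e+00] F [-8.7  -1.42  7.07] T [-0.08  1.12 -0.05] op 0.259
side 27 dz med -0.0015 slope [ 0.0464 -0.0086 -0.0044]
side ledge z 0.0242 207
side plate top z 0.043 0.0431 180
top ledge z 0.0245 71
top plate top z nan nan 0
pred edge px 235.6248752514501 153.47259269520822
side plate top z 0.043 0.04314 169
top plate top z nan nan 0
side 806 min [ 0.602  -0.034   0.0214] max [0.6868 0.0459 0.0483] mean [0.643  0.0087 0.0376] slopes [ 0.0911 -0.0465  0.0376] edge-tcp 0.13
side handle 248 [ 0.5039 -0.0047  0.0301] [0.6062 0.0218 0.052 ]
top 290 min [ 0.6508 -0.0335  0.0268] max [0.6868 0.0451 0.0457] mean [0.6724 0.0013 0.0383] slopes [-0.3445  0.0012  0.0383] edge-tcp 0.13
top handle 63 [ 0.5069 -0.0034  0.0368] [0.5325 0.0144 0.046 ]
  return _methods._mean(a, axis=axis, dtype=dtype,
  ret = ret.dtype.type(ret / rcount)
bl.py:11: RuntimeWarning: Mean of empty slice.
  s=(Q[...,0]>.635)&(Q[...,0]<.65)&(abs(Q[...,1]-.005)<.05)&(Q[...,2]>.034)&(Q[...,2]<.06); print(n,'plate top z',np.median(Q[s][:,2]).round(4),Q[s][:,2].mean().round(5),s.sum())
  return _methods._mean(a, axis=axis, dtype=dtype,
  ret = ret.dtype.type(ret / rcount)
bl.py:11: RuntimeWarning: Mean of empty slice.
  s=(Q[...,0]>.635)&(Q[...,0]<.65)&(abs(Q[...,1]-.005)<.05)&(Q[...,2]>.034)&(Q[...,2]<.06); print(n,'plate top z',np.median(Q[s][:,2]).round(4),Q[s][:,2].mean().round(5),s.sum())
```

View pics/s9.png

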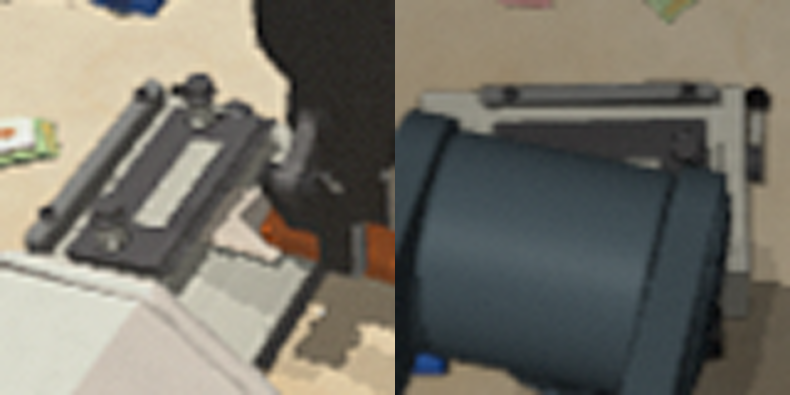

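The plate's top has risen by about 0.75 mm (from 0.0424 to 0.0431), the edge is about 36 mm in and drag is 8.7 N, which is snug. I'll hold, check steadiness and check the tray region in the top view.

```bash
python3 -m pendant '[[[0,0,0,0,0,0,1],[0,0,0,0,0,0,1],[0,0,0,0,0,0,1],[0,0,0,0,0,0,1],[0,0,0,0,0,0,1],[0,0,0,0,0,0,1],[0,0,0,0,0,0,1],[0,0,0,0,0,0,1]]]'>/dev/null; python3 st.py
python3 - <<'E'
from h import *
c,d=ctrl.camera('top');
cv2.imwrite('pics/t3.png',cv2.resize(c[100:230,120:340,::-1],(780,461),interpolation=2))
E
python3 bl.py 2>/dev/null| grep 'side plate'
```

```text
20.6 [0.5568 0.0059 0.0333] yaw tool-y 0.015 z [-4.5e-03  5.0e-04 -1.0e+00] F [-7.67 -0.17  6.52] T [-0.04  1.11  0.02] op 0.258
side plate top z 0.0431 0.04309 170
```

View pics/t3.png

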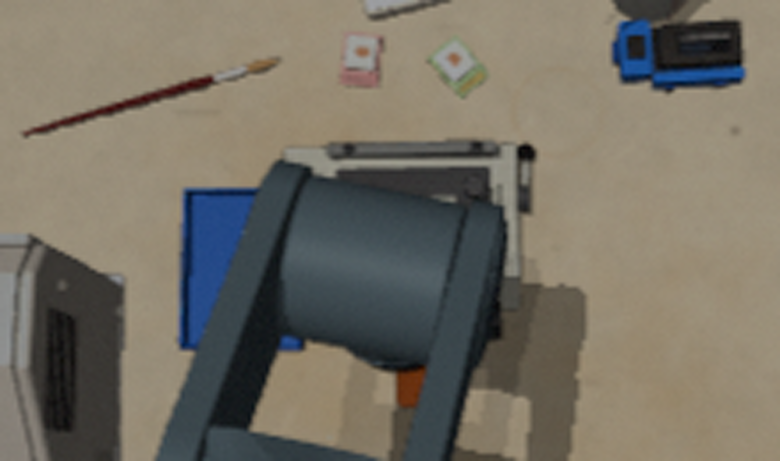

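The hold is steady. The tray at (240,270), brush, cassettes and blade box all look unmoved, and the handle lies square to the mouth. Handing in.

```bash
python3 -c "
from bench import ctrl
print(ctrl.hand_in())"; python3 st.py
```

```text
the job is handed in; nothing more can be done
None
the job is handed in; nothing more can be done
```

The job is handed in: all three offcuts are in the blue tray, and the scraper is held in the clamp's mouth with the plate cracked open. There is no verdict back, so this rests on my own last checks, at about 21 s of the 46 s.

**Sweep:** I took the larger scraper by its handle and swept the offcuts off the ledge's left end with the side of the blade. The top view afterwards showed all three in the tray and the ledge clear. At the end the arm hid that part of the tray, so I did not see the offcuts again.

**Insertion:**

| Check | Last reading |
|---|---|
| Blade edge past the seat's front | about 36 mm |
| Offset from the mouth's middle | a few mm at most |
| Yaw | 0.015 rad, matching my estimate of the holder's |
| Tilt | gripper 0.005 rad; blade about 0.01–0.02 rad (rough) |
| Plate lift | about 0.75 mm (depth change, side camera) |
| Drag | about 8 N |
| Upward force on the wrist | about 6.5 N |
| Jaw opening | 0.258, so still gripped |

The pose, forces and plate height held steady over the last second. The tray and the other things round the holder looked unmoved.

**What failed or disagreed:**
- **First grasp:** it closed on nothing. The fingertips reach only about 1 mm past the reported TCP, not the stated 25 mm. I saw this in the side view and regripped about 21 mm lower.
- **Wrong turn:** I made one sideways shift in the wrong direction, in free air.
- **Drag against lift:** about 8 N is more than the 5–6 N the task gives for that lift. I put this down to the light downward press I kept on the seat.

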